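# Park the sprung dancer arm of a wire de-reeler with its tapered pin

### The job

The de-reeler's reel has run empty: park its sprung dancer arm so that the reel can be changed. Somebody left a jar standing on the deck where the arm parks: set it upright somewhere out of the arm's way, on the deck or on the bench. Then take the tapered parking pin from the tool stand, hook its nose in the arm's hole, swing the arm back with it against the spring until its hole comes over that of the parking lug, and drive the pin down through both until its collar is flush on the arm, so that the pin alone holds it; leave the other tools and things where they are.

Things in the scene. Friction and masses are not known exactly. Their poses are not given: they have to be found in the camera images.
- pin: the parking pin, bright steel, 124 mm long, 0.25 kg, standing nose down in one of the stand's holes. Origin at the tip of its nose, +z up along the pin. From the tip: tapered nose, 6 mm diameter growing evenly to 16 mm at 45 mm; straight 16 mm shank to 77 mm; collar of 32 mm to 83 mm; round grip of 24 mm to the head's top at 124 mm. The shortest of the three tools over the stand: 47 mm.
- pin_collar (a point): point on the pin's axis at the underside of its collar, 77 mm above the tip; it rests on the stand's top, 92 mm above the bench
- tool_stand: open wooden stand, 210 x 64 mm, 92 mm high, fixed. Origin at the centre of its underside, +x along its length. Its top board is 30 mm thick (from 62 to 92 mm) with three through holes of 19 mm at -70, 0 and +70 mm along x; the three tools hang upright in them by their collars, in any order.
- screwdriver: bystander: screwdriver with a 30 mm black handle standing in the tool stand, its top 74 mm over the stand. Origin at the tip of its blade, +z up.
- punch: bystander: straight dark steel pin punch standing in the tool stand, a slim 14 mm stem whose top is 78 mm over the stand, above a 26 mm collar. Origin at its lower end, +z up.
- dereeler: the wire de-reeler, fixed: grey base with a flat deck 60 mm high, x -130..150 mm, y -190..190 mm; along its rear a white housing, x 150..210 mm, 125 mm high; black empty reel of 160 mm diameter at (-30, 90), 165 mm high with its clamp; arm pivot at (100, 20); parking lug at (100, -145); exit guide with rollers at (-100, -150), 138 mm high. Origin at the underside, +x to the rear, +y left.
- lug_hole (a point): centre of the mouth of the hole in the parking lug, a steel block 46 x 46 mm standing 26 mm high on the deck; mouth 86 mm above the bench. The hole is 17.5 mm in diameter, upright and goes right through, with free depth below for the whole pin. From its axis to the face of the rear housing there are 50 mm.
- dancer_pivot (a point): on the upright axis about which the dancer arm swings, at the height of the arm's top face (104 mm); the hub with its coil spring stands 38 mm above that, 48 mm in diameter
- dancer_hole (a point): centre of the hole in the dancer arm, at its top face, 104 mm above the bench, 165 mm from dancer_pivot. The arm is a flat aluminium bar 34 mm wide, 8 mm thick, swinging level; 10 mm between its underside and the lug's top, 36 mm down to the deck elsewhere. Through hole, 17.5 mm. A pulley hangs under the tip, 49 mm beyond the hole.
- dancer_arm (a joint): arm angle, rad: 0 with its hole exactly over the lug's (arm pointing to the de-reeler's -y), growing as it swings forward (to the de-reeler's -x, clockwise from above); starts at 0.47 to 0.65. Torsion spring 0.9 N m/rad, relaxed at 0.5, and 0.15 N m of drag: swinging it back to 0 takes up to 3.7 N at the hole; let go there it springs forward to about 0.33. Stops at -0.06 and 0.75.
- jar: straight-sided white jar of crimp ferrules with a grey lid, 50 mm in diameter, 85 mm high, 0.12 kg, standing loose on the deck between the arm's pivot and the parking lug, close before the rear housing (about 12 mm off it), where it blocks the arm. Origin at the centre of its underside, +z up.
- multimeter: bystander: yellow hand multimeter 160 x 80 x 34 mm lying loose at the left. Origin at the centre of its underside.
- cutters: bystander: side cutters, 155 mm long, 12 mm high, lying loose between the robot and the tool stand. Origin under their joint.
- oil_bottle: bystander: bottle, 54 mm in diameter, 130 mm high, standing loose on the bench beyond the tool stand. Origin at the centre of its underside.
Mind the look-alikes: they are no part of the job. There is more than one size of the jar; the job needs the smaller. Leave any yellow look-alike of the pin alone.

How it is judged:
On the way:
1. the pin's nose is hooked in the arm's hole while the arm is still swung forward, away from the lug (horizontal distance between pin and dancer_hole below 0.009 m and z of pin in the frame of dancer_hole below -0.004 m and value of joint dancer_arm above 0.12 rad), for 0.1 s.
At the end, for the whole second after the job is handed in: the arm is parked within 0.02 rad of the lug, the pin stands upright (within 0.1 rad) through the arm's and the lug's holes with its collar flush on the arm (within 3 mm), and pin and arm are at rest with nothing else holding them; the jar stands upright and at rest on the deck or on the bench (value of joint dancer_arm between -0.02 and 0.02 rad and z of pin_collar in the frame of dancer_hole below 0.003 m and horizontal distance between pin_collar and dancer_hole below 0.004 m and horizontal distance between pin_collar and lug_hole below 0.005 m and angle between each of pin, jar's own z axis and vertical below 0.1 rad and linear speed of each of pin, jar below 0.02 m/s and velocity of joint dancer_arm between -0.05 and 0.05 rad/s and (height (world z) of jar below 0.004 m or z of jar in the frame of dereeler between 0.056 and 0.064 m)); the robot touches nothing.
It fails at once if another tool in the stand is lifted or knocked (moved more than 20 mm) (distance of any of screwdriver, punch from where it was at the start of the episode above 0.02 m).
It fails at once if a bystander on the bench is shifted (more than 25 mm) (distance of any of oil_bottle, multimeter, cutters from where it was at the start of the episode above 0.025 m).
It also fails if it takes over 66 s, if anything falls off the work surface, if the arm or the gripper's body presses on something with over 40 N, if the wrist force passes 120 N, or if a joint passes its speed limit or range.

### The arm

A 6-joint arm with a two-finger parallel gripper is mounted at the origin on the work surface. World frame = base frame: x ahead of the robot, y to its left, z up, the work surface at z = 0. Lengths are in m, angles in rad, forces in N, time in s.
With the tool pointing down it reaches from about 0.4 to 0.825 m from the base axis. Payload 7 kg.
Tool frame: the origin (TCP) lies at the very end of the fingers, on their centre line; the grasp point (between the pads) lies 19 mm behind it; z points along the fingers, x is the direction in which the jaws open and shut, and the axes are right-handed (so a half turn about z gives the same grasp; the last joint's range is limited). The gripper opens to 88 mm and grips with 3 to 60 N. Pads are 19 mm wide; open, the fingers measure 130 mm over their backs; the gripper's body (78 mm by 193 mm) begins 47 mm behind the grasp point.
Start: joints at [-0.91, 0.359, 0.012, 0, -1.224, -0.288], TCP at [0.246, -0.629, 0.227] pointing down, gripper open.
Joint ranges: [-3.07, 3.07], [-1.43, 2.12], [-1.02, 1.25], [-3.03, 1.67], [-3.05, -0], [-3.03, 3.03]. Speed limits (rad/s): [2.39, 2.39, 3.01, 3.14, 3.14, 3.14].

### API

Orientations are given as [roll, pitch, yaw] about the fixed x, y, z axes, in that order (R = Rz(yaw) Ry(pitch) Rx(roll)).
In Python, from station import telemetry, grab_frame, arm, regions_of, pinpoint gives the robot as it stands. The module is installed in compiled form; this text tells all that it offers.
- The arm moves only by the shell command python3 -m inch 'ROWS' [FORCE]. ROWS is text: rows parted by semicolons, each of 7 numbers parted by spaces: the opening, from 0 (shut) to 1 (fully open), then the shift along the world's x, y, z in cm, then the turn, a rotation vector about the world's x, y, z in degrees. A call has 1 to 12 rows; each row is the pose to reach, as a shift and turn from the pose measured when the call began; what a row does not reach only later rows make up. A row lasts 1/8 s, in which the tool goes at most 62.5 mm and 10.7 degrees, less where a joint would pass 70% of its speed; a pose out of reach is approached as far as the arm can. A call with a gripper value outside its range is refused whole. The fingers move at their own pace and stop on an object; FORCE is the grip in N (left out, the last holds). Time passes only in rows, so rows that repeat a pose let the fingers close. It gives the time, the measured TCP pose, the force and the opening at its end, in the units of the state.
- telemetry.get_state(): the state, without advancing time (a new reading comes with each control period).
- grab_frame(name): name is "scene" or "top"; returns a dict with "pixels" (384x512x3 uint8, red, green, blue), "fx", "fy", "cx", "cy" (pixels), "R" (3x3) and "t" (3): a world point X has camera coordinates R X + t. Camera axes: x right, y down, z forward; pixel columns grow to the right and rows downward; lengths in m; the calibration is good to about 2 mm. A picture is of the moment at which its call begins. There is no depth.
- arm.job_done(): hands the job in, once; it reports no verdict.
Trained networks look in the newest picture that a camera, given by its name, has taken for a name from the list of things; names that differ only in an ending like _2 or _b are one class to them, and where a whole thing is asked for, a point or a joint stands for the part that bears it (a point fixed in the world has none). Each returns a list of dicts, best first, with "p" (0 to 1); they miss things now and then, are a little off and sometimes report something else, mostly with a low value. They report only what shows in the picture. A call takes as long as a camera call. They do not tell look-alikes from the thing itself.
- regions_of(camera, name): "pixels" (384x512 bool, what is visible of it) and "bbox" ([left, top, right, bottom] in pixels, round what is visible of it).
- pinpoint(camera, name): "location" ([column, row] in pixels: a listed point, or the origin of a listed thing).
The state is a dict: "t": time; "q": joint angles; "qd": joint speeds; "joint_efforts": joint torques, N m; "eef_pos": TCP position; "ee_rot": TCP orientation; "force": force on the tool from outside, world axes, zero at the start; "moment": the same for the moment, N m; "width": finger opening in m.
Only numpy, scipy, OpenCV 4.12 (cv2) and the standard library are available. Lean on these libraries where they do the work, as an engineer would, in place of code of your own. Each camera call takes 0.05 s, during which the arm holds its last target. There are 200 camera calls.

## Working session

There is one attempt and no reset: what is moved stays moved. The work goes in short steps, Python scripts to look and compute and a shell command to move; the robot and the scene stay as the last step left them, time stands still between calls to the robot, and variables do not carry over. Pictures are saved under pics/ and viewed, about 8 in all and at most 12, crops included, and the job is handed in when it is done.

```bash
mkdir -p pics
cat > h.py <<'E'
import numpy as np, cv2
from station import telemetry, grab_frame, arm, regions_of, pinpoint
def ray(f,uv):
    d=np.array([(uv[0]-f['cx'])/f['fx'],(uv[1]-f['cy'])/f['fy'],1.]); R=np.array(f['R']);t=np.array(f['t'])
    return -R.T@t, R.T@d
def atz(f,uv,z):
    c,d=ray(f,uv); return c+d*(z-c[2])/d[2]
def proj(f,X):
    p=np.array(f['R'])@np.array(X)+np.array(f['t']); return np.array([f['fx']*p[0]/p[2]+f['cx'],f['fy']*p[1]/p[2]+f['cy']])
def tri(fs,uvs):
    A=[];b=[]
    for f,uv in zip(fs,uvs):
        c,d=ray(f,uv); d/=np.linalg.norm(d); P=np.eye(3)-np.outer(d,d); A.append(P); b.append(P@c)
    A=np.vstack(A);b=np.hstack(b); X=np.linalg.lstsq(A,b,rcond=None)[0]; return X,np.linalg.norm(A@X-b)
def save(f,n,box=None,k=1):
    im=f['pixels'][...,::-1]
    if box: im=im[box[1]:box[3],box[0]:box[2]]
    cv2.imwrite('pics/'+n,cv2.resize(im,None,fx=k,fy=k,interpolation=cv2.INTER_CUBIC))
E
python3 - <<'E'
from h import *
F={n:grab_frame(n) for n in('scene','top')}
for n in F: save(F[n],n+'0.png',k=1.5); c,_=ray(F[n],(0,0)); print(n,c.round(3),F[n]['fx'])
for th,z in [('pin',.015),('pin_collar',.092),('tool_stand',0),('screwdriver',0),('punch',0),('dereeler',0),('lug_hole',.086),('dancer_pivot',.104),('dancer_hole',.104),('jar',.06),('multimeter',0),('cutters',0),('oil_bottle',0)]:
    for n in F:
        for r in pinpoint(n,th)[:3]:
            print(th,n,round(r['p'],2),np.round(r['location'],1),atz(F[n],r['location'],z).round(3))
E
```

```text
scene [ 1.227 -0.721  0.829] 449.85103412233155
top [0.381 0.05  1.216] 347.30404322636736
pin scene 0.73 [ 92.6 258.3] [ 0.354 -0.35   0.015]
pin top 0.52 [380.8 235. ] [ 0.46  -0.336  0.015]
pin_collar scene 0.83 [ 86.7 238. ] [ 0.362 -0.354  0.092]
pin_collar scene 0.78 [112.6 251.8] [ 0.453 -0.342  0.092]
pin_collar scene 0.37 [271. 187.] [0.565 0.116 0.092]
pin_collar top 0.64 [387.7 241.1] [ 0.436 -0.332  0.092]
pin_collar top 0.46 [394.9 268.6] [ 0.35  -0.351  0.092]
tool_stand scene 0.8 [131.9 296. ] [ 0.522 -0.354  0.   ]
tool_stand top 0.91 [384.5 218.5] [ 0.518 -0.356  0.   ]
tool_stand top 0.26 [385.1 165.5] [ 0.709 -0.368  0.   ]
screwdriver top 0.65 [386.  195.7] [ 0.599 -0.365  0.   ]
punch scene 0.29 [110.6 251. ] [ 0.349 -0.296  0.   ]
punch top 0.38 [385.7 215.4] [ 0.529 -0.361  0.   ]
punch top 0.16 [275.4 184.9] [0.634 0.024 0.   ]
dereeler scene 0.58 [241.9 208.6] [0.489 0.073 0.   ]
dereeler top 0.65 [260.8 224.4] [0.492 0.074 0.   ]
lug_hole scene 0.68 [249.1 224.7] [ 0.626 -0.047  0.086]
lug_hole top 0.72 [295.7 183.6] [ 0.621 -0.041  0.086]
dancer_pivot scene
[... 200 characters left out ...]
5 0.104]
dancer_hole top 0.52 [381.  164.4] [ 0.684 -0.319  0.104]
jar scene 0.89 [263.5 216.9] [0.612 0.027 0.06 ]
jar scene 0.88 [307.1 300. ] [ 0.874 -0.135  0.06 ]
jar top 0.69 [303.9 131.1] [ 0.814 -0.073  0.06 ]
jar top 0.62 [272.9 185.1] [0.621 0.034 0.06 ]
multimeter scene 0.69 [247.9 223.7] [0.55  0.032 0.   ]
multimeter scene 0.66 [319.6 155.8] [0.49  0.489 0.   ]
multimeter top 0.97 [142.3 223.4] [0.491 0.494 0.   ]
cutters scene 0.72 [247.  222.2] [0.544 0.035 0.   ]
cutters scene 0.64 [261.4 216.4] [0.558 0.083 0.   ]
cutters top 0.79 [344. 279.] [ 0.31 -0.21  0.  ]
oil_bottle scene 0.6 [184.2 334.4] [ 0.699 -0.346  0.   ]
oil_bottle top 0.92 [383.  164.6] [ 0.712 -0.36   0.   ]
```

View pics/scene0.png

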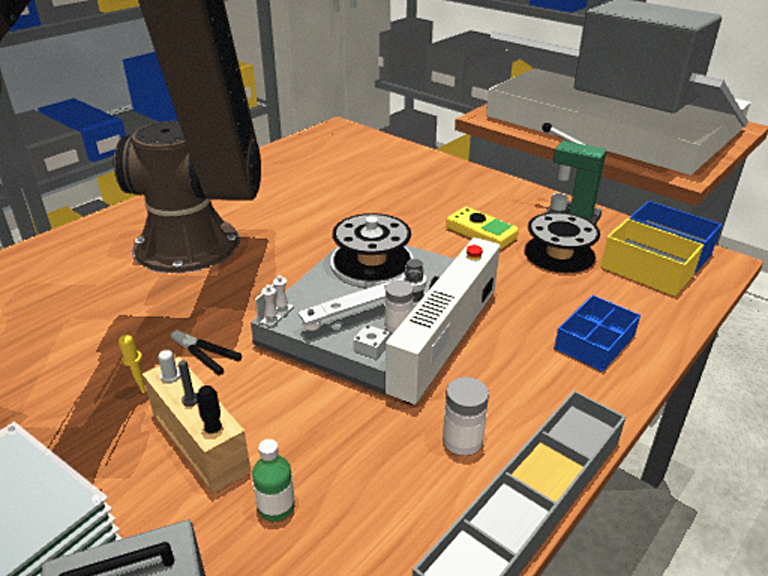

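View pics/top0.png

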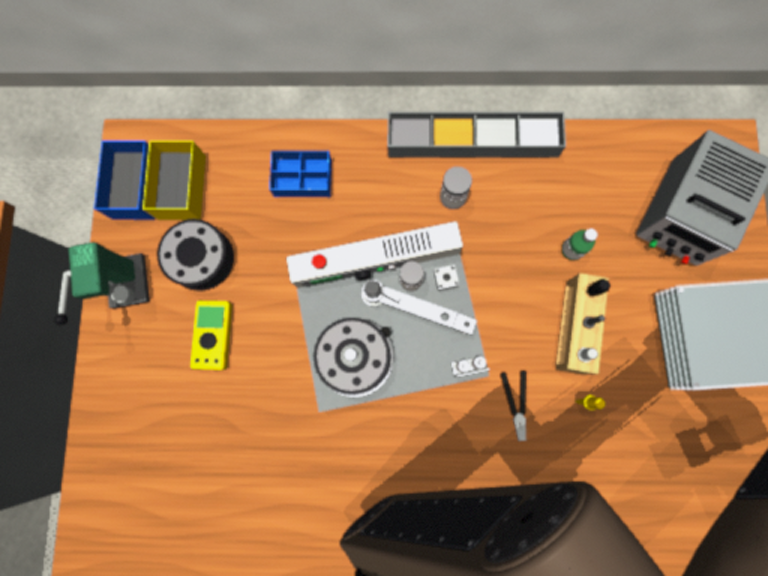

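The scene shows the steel pin at scene (111,240) / top (393,236) and its look-alikes: yellow pin at scene (86,235), punch (123,256) and screwdriver (139,272). The small jar is on the deck at scene (266,203). The larger one is on the bench at (310,277). I'll take one close montage to check that choice.

Run:
```python
from h import *
F={n:grab_frame(n) for n in('scene','top')}
def crop(n,x,y,w,h):
    return cv2.resize(F[n]['pixels'][y:y+h,x:x+w,::-1],(400,300),interpolation=cv2.INTER_CUBIC)
m=np.vstack([np.hstack([crop('scene',190,170,100,75),crop('scene',70,215,100,75)]),np.hstack([crop('top',235,165,100,75),crop('top',350,180,100,75)])])
cv2.imwrite('pics/m1.png',m)
```

```text
(no output)
```

View pics/m1.png

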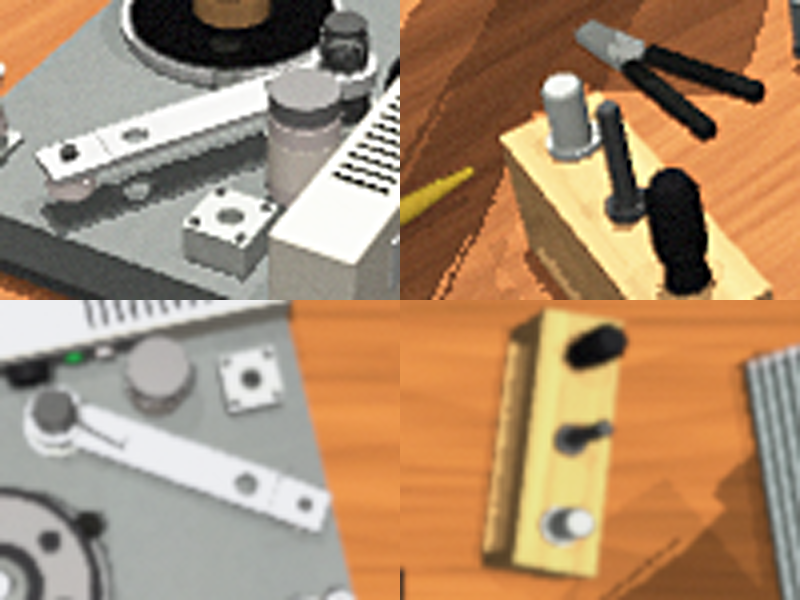

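The montage confirms the steel pin (scene ≈(110,235) at its head, collar 112,252), the small jar behind the arm, the arm hole at scene (223.6,203.6) / top (296.1,210.4), and the lug hole at scene (247.4,223.6) / top (297.6,184.1).

Run:
```python
from h import *
F=[grab_frame(n) for n in('scene','top')]
P={'hole':((223.6,203.6),(296.1,210.4),.104),'lug':((247.4,223.6),(297.6,184.1),.086),'head':((110.4,235.1),(393.9,235.9),.139),
'jartop':((266.6,191.6),(274.4,179.1),.145),'hub':((276.1,175.1),(248.1,192.1),.142)}
for k,(a,b,z) in P.items():
    X,r=tri(F,(a,b)); print(k,X.round(4),round(r,4),atz(F[0],a,z).round(4)[:2],atz(F[1],b,z).round(4)[:2])
s=telemetry.get_state(); print(s['t'],s['eef_pos'],s['ee_rot'],s['width'])
import scipy.spatial.transform as T
print(T.Rotation.from_euler('xyz',s['ee_rot']).as_matrix().round(3))
for n,f in zip(('scene','top'),F):
    for r in regions_of(n,'jar')[:2]: print(n,r['p'],r['bbox'])
```

```text
hole [ 0.5291 -0.0411  0.1033] 0.0007 [ 0.5294 -0.0421] [ 0.5294 -0.0407]
lug [ 0.6196 -0.0474  0.0865] 0.0 [ 0.6192 -0.047 ] [ 0.6197 -0.0475]
head [ 0.4495 -0.3359  0.1388] 0.0002 [ 0.4499 -0.336 ] [ 0.4494 -0.336 ]
jartop [0.621  0.0296 0.1481] 0.002 [0.6174 0.0318] [0.6227 0.0305]
hub [0.582 0.114 0.141] 0.002 [0.5837 0.114 ] [0.5807 0.1129]
1.6 [ 0.24585568 -0.62860606  0.22654966] [-3.14158581e+00 -2.66708070e-05  1.94365771e+00] 0.08771637806357731
[[-0.364  0.931 -0.   ]
 [ 0.931  0.364  0.   ]
 [ 0.    -0.    -1.   ]]
scene 0.91 [294.0, 255.3, 326.0, 305.0]
scene 0.61 [256.1, 185.7, 274.5, 223.9]
top 0.71 [294.5, 111.8, 315.9, 139.7]
top 0.59 [265.8, 171.5, 282.4, 195.1]
```

Triangulation agrees with the known heights and the 165 mm pivot–hole distance. The de-reeler's yaw is about 13.1°. Moving over the jar.

```bash
python3 -m inch '0.78 6 10 2 0 0 0; 0.78 12 21 2 0 0 -2; 0.78 16 28 2 0 0 -4; 0.78 19 33 2 0 0 -6;0.78 22 39 2 0 0 -8.3;0.78 26 45 2 0 0 -8.3;0.78 30 52 2 0 0 -8.3;0.78 34 59 2 0 0 -8.3;0.78 37.4 66 2 0 0 -8.3;0.78 37.4 66 2 0 0 -8.3;0.78 37.4 66 2 0 0 -8.3;0.78 37.4 66 2 0 0 -8.3' 15
```

```text
t: 3.2
eef_pos: [0.6159, 0.0249, 0.2469]
ee_rot: [3.141, 0.0, 1.799]
force: [1.7, -0.2, 1.0]
width: 0.0682
```

```bash
python3 -m inch '0.78 0.4 0.6 -2 0 0 0;0.78 0.4 0.6 -5 0 0 0;0.78 0.4 0.6 -8 0 0 0;0.78 0.4 0.6 -11 0 0 0;0.78 0.4 0.6 -12.5 0 0 0;0.78 0.4 0.6 -13.7 0 0 0;0.78 0.4 0.6 -13.7 0 0 0;0.5 0.4 0.6 -13.7 0 0 0;0.5 0.4 0.6 -13.7 0 0 0;0.5 0.4 0.6 -13.7 0 0 0;0.5 0.4 0.6 -13.7 0 0 0' 15
python3 - <<'E'
from h import *
F=[grab_frame(n) for n in('scene','top')]
m=np.hstack([cv2.resize(F[0]['pixels'][150:260,180:320,::-1],(400,314)),cv2.resize(F[1]['pixels'][150:260,210:350,::-1],(400,314))]);cv2.imwrite('pics/m2.png',m)
E
```

```text
t: 4.58
eef_pos: [0.6204, 0.0311, 0.1107]
ee_rot: [3.139, 0.0, 1.799]
force: [-1.1, 1.6, 4.8]
width: 0.0498
```

View pics/m2.png

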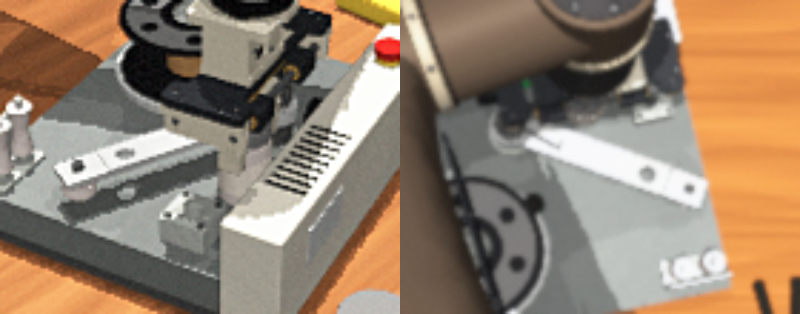

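The jar is gripped (49.8 mm) at scene ≈(263,205). Lift it and carry it to the bench at about (0.62,-0.20).

```bash
python3 -m inch '0.5 0 0 2 0 0 0;0.5 0 0 5 0 0 0;0.5 0 0 8 0 0 0;0.5 0 0 10 0 0 0;0.5 0 -3 10.5 0 0 0;0.5 0 -7 10.5 0 0 0;0.5 0 -11 10.5 0 0 0;0.5 0 -15 10.5 0 0 0;0.5 0 -19 10.5 0 0 0;0.5 0 -22 10.5 0 0 0;0.5 0 -23 10.5 0 0 0;0.5 0 -23 10.5 0 0 0' 20
```

```text
t: 6.18
eef_pos: [0.6201, -0.1992, 0.2151]
ee_rot: [3.14, -0.0, 1.798]
force: [-0.2, 0.0, -1.0]
width: 0.0498
```

```bash
python3 -m inch '0.5 0 0 -3 0 0 0;0.5 0 0 -6 0 0 0;0.5 0 0 -10 0 0 0;0.5 0 0 -13 0 0 0;0.5 0 0 -15 0 0 0;0.5 0 0 -16 0 0 0;0.5 0 0 -16.3 0 0 0;0.5 0 0 -16.3 0 0 0'; python3 -c "
from h import *;s=telemetry.get_state();print(s['force'],s['eef_pos'],s['qd'])"
```

```text
t: 7.18
eef_pos: [0.6206, -0.199, 0.0528]
ee_rot: [3.14, -0.0, 1.799]
force: [-0.1, -0.6, -1.7]
width: 0.0495
[-0.14629845 -0.58074934 -1.70648047] [ 0.62056873 -0.19897126  0.05277931] [-5.05339938e-03 -7.36356626e-03  5.73586082e-03  2.82177905e-03
  1.84610926e-05  1.31001953e-04]
```

```bash
python3 -m inch '0.5 0 0 -0.1 0 0 0;0.5 0 0 -0.2 0 0 0;0.5 0 0 -0.25 0 0 0;0.5 0 0 -0.25 0 0 0'
```

```text
t: 7.68
eef_pos: [0.6208, -0.199, 0.0508]
ee_rot: [3.139, 0.0, 1.799]
force: [-1.2, 1.5, 2.0]
width: 0.0498
```

```bash
python3 -m inch '0.78 0 0 0 0 0 0;0.78 0 0 0 0 0 0;0.78 0 0 0 0 0 0;0.78 0 0 3 0 0 0;0.78 0 0 7 0 0 0;0.78 0 0 12 0 0 0;0.78 0 0 17 0 0 0;0.78 0 0 17 0 0 0'
python3 - <<'E'
from h import *
F=[grab_frame(n) for n in('scene','top')]
m=np.hstack([cv2.resize(F[0]['pixels'][150:350,70:270,::-1],(400,400)),cv2.resize(F[1]['pixels'][130:290,270:430,::-1],(400,400))]);cv2.imwrite('pics/m3.png',m)
E
```

```text
t: 8.68
eef_pos: [0.6231, -0.1995, 0.226]
ee_rot: [3.131, 0.003, 1.799]
force: [0.0, -0.6, -1.0]
width: 0.0685
```

View pics/m3.png

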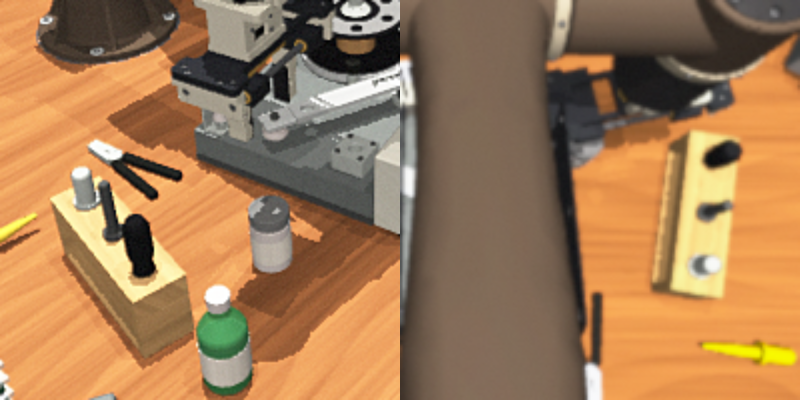

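The jar stands upright on the bench at scene crop ≈(270,232). The gripper body's long side runs along the jaws, so it clears the punch. On to the pin.

```bash
python3 -m inch '0.7 -4 -3 0 0 0 0;0.7 -8 -6 0 0 0 0;0.7 -12 -9 0 0 0 0;0.7 -15 -12 0 0 0 0;0.7 -17.3 -13.65 0 0 0 0;0.7 -17.3 -13.65 0 0 0 0;0.7 -17.3 -13.65 -1 0 0 0;0.7 -17.3 -13.65 -3 0 0 0;0.7 -17.3 -13.65 -5 0 0 0'
```

```text
t: 9.9
eef_pos: [0.4482, -0.3345, 0.1693]
ee_rot: [3.139, -0.001, 1.8]
force: [0.3, 0.3, -0.3]
width: 0.0614
```

```bash
python3 -m inch '0.7 0.15 -0.15 -2 0 0 0;0.7 0.15 -0.15 -4 0 0 0;0.7 0.15 -0.15 -5.5 0 0 0;0.7 0.15 -0.15 -6.5 0 0 0;0.7 0.15 -0.15 -6.5 0 0 0;0 0.15 -0.15 -6.5 0 0 0;0 0.15 -0.15 -6.5 0 0 0;0 0.15 -0.15 -6.5 0 0 0;0 0.15 -0.15 -6.5 0 0 0' 55
```

```text
t: 11.02
eef_pos: [0.4499, -0.3362, 0.1047]
ee_rot: [3.138, -0.0, 1.8]
force: [1.4, -4.0, 1.1]
width: 0.0268
```

```bash
python3 -m inch '0 0 0 0 0 0 0;0 0 0 0 0 0 0;0 0 0 0 0 0 0'; python3 -m inch '0 0 0 2 0 0 0;0 0 0 4 0 0 0;0 0 0 7 0 0 0;0 0 0 10 0 0 0;0 0 0 12.5 0 0 0;0 0 0 14.5 0 0 0;0 0 0 14.5 0 0 0'
python3 - <<'E'
from h import *
s=telemetry.get_state();print(s['eef_pos'],s['ee_rot'])
F=[grab_frame(n) for n in('scene','top')]
e=np.array(s['eef_pos'])
for f in F: print(proj(f,e),proj(f,e-[0,0,.0835]))
u=[int(v) for v in proj(F[0],e-[0,0,.05])]
v=[int(v) for v in proj(F[1],e-[0,0,.05])]
m=np.hstack([cv2.resize(f['pixels'][w[1]-40:w[1]+40,w[0]-40:w[0]+40,::-1],(400,400),interpolation=2) for f,w in((F[0],u),(F[1],v))]);cv2.imwrite('pics/m4.png',m);print(u,v)
for n in('scene','top'):
  for r in pinpoint(n,'pin')[:2]: print(n,r)
E
```

```text
t: 11.4
eef_pos: [0.45, -0.3364, 0.1047]
ee_rot: [3.138, 0.0, 1.8]
force: [0.8, -3.6, -1.5]
width: 0.0229
t: 12.28
eef_pos: [0.4504, -0.3362, 0.2505]
ee_rot: [3.136, 0.001, 1.8]
force: [-0.9, 0.1, -3.4]
width: 0.023
[ 0.45035991 -0.33624021  0.25053052] [3.13617435e+00 6.40738496e-04 1.79964926e+00]
[101.20776974 196.42331123] [108.22332454 225.93343777]
[408.55552424 233.14958563] [397.34749305 235.0244848 ]
[105, 214] [401, 234]
scene {'location': [110.2, 226.9], 'p': 0.81}
scene {'location': [90.6, 258.3], 'p': 0.71}
```

View pics/m4.png

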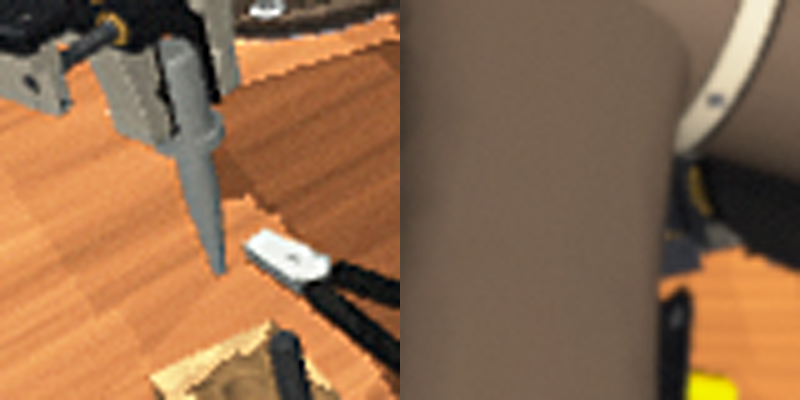

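The pin is gripped and the tip is at scene ≈(108.8,228.6), against (108.7,228.2) expected, so it hangs straight. Next I go above the arm's hole.

```bash
python3 -m inch '0 1 4 0 0 0 0;0 2 8 0 0 0 0;0 3 12 0 0 0 0;0 4 16 0 0 0 0;0 5 20 0 0 0 0;0 6 23.5 0 0 0 0;0 7 27 0 0 0 0;0 7.6 29 -2 0 0 0;0 7.9 29.5 -3.5 0 0 0;0 7.9 29.5 -4.5 0 0 0;0 7.9 29.5 -4.5 0 0 0;0 7.9 29.5 -4.5 0 0 0'
python3 - <<'E'
from h import *
s=telemetry.get_state();print(s['eef_pos'],s['ee_rot'],s['force'])
F=[grab_frame(n) for n in('scene','top')]
e=np.array(s['eef_pos']); t=e-[0,0,.0897]
for f in F: print(proj(f,t),proj(f,[.5293,-.0411,.104]))
m=np.hstack([cv2.resize(f['pixels'][w[1]-30:w[1]+30,w[0]-40:w[0]+40,::-1],(400,300),interpolation=2) for f,w in((F[0],(224,195)),(F[1],(296,210)))]);cv2.imwrite('pics/m5.png',m)
for n in('scene','top'):
  for k in ('pin','dancer_hole'): print(n,k,[(r['p'],r['location']) for r in pinpoint(n,k)[:2]])
E
```

```text
t: 13.98
eef_pos: [0.5285, -0.0416, 0.2037]
ee_rot: [3.139, -0.001, 1.799]
force: [-0.1, 1.0, -2.7]
width: 0.023
[ 0.52850396 -0.04155038  0.20366887] [ 3.13908067e+00 -1.36089791e-03  1.79866730e+00] [-0.06434323  1.01093334 -2.73941532]
[223.36265676 200.38369099] [223.83128472 203.40877308]
[296.61233226 210.26026371] [296.21560934 210.42152576]
scene pin [(0.82, [86.4, 256.7]), (0.67, [317.0, 152.9])]
scene dancer_hole [(0.8, [224.9, 206.7])]
top pin [(0.68, [392.9, 267.1])]
top dancer_hole [(0.66, [297.0, 208.7])]
```

View pics/m5.png

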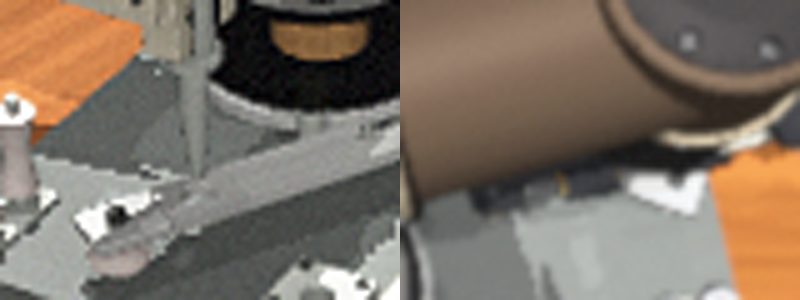

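The tip shows at scene ≈(223,200), just above the arm hole (224,203), as predicted. Descend with the nose.

```bash
python3 -m inch '0 0.08 0.05 -0.6 0 0 0;0 0.08 0.05 -1.2 0 0 0;0 0.08 0.05 -1.8 0 0 0;0 0.08 0.05 -2.3 0 0 0;0 0.08 0.05 -2.3 0 0 0;0 0.08 0.05 -2.3 0 0 0'
```

```text
t: 15.02
eef_pos: [0.5294, -0.0405, 0.1807]
ee_rot: [3.139, -0.002, 1.799]
force: [0.2, 0.6, -3.1]
width: 0.023
```

```bash
python3 -m inch '0 0 0 0 0 0 0;0 0.6 -0.35 0 0 0 0;0 1.28 -0.62 0 0 0 0;0 2 -0.78 0 0 0 0;0 2.7 -0.9 0 0 0 0;0 3.4 -1 0 0 0 0;0 4.13 -1.06 0 0 0 0;0 4.13 -1.06 0 0 0 0' 60
python3 - <<'E'
from h import *
s=telemetry.get_state();print(s['eef_pos'],s['ee_rot'],s['force'],s['moment'])
F=[grab_frame(n) for n in('scene','top')]
e=np.array(s['eef_pos']); t=e-[0,0,.0897]
print(proj(F[0],t),proj(F[0],e),[(r['p'],r['location']) for r in pinpoint('scene','dancer_hole')[:2]])
m=np.hstack([cv2.resize(f['pixels'][w[1]-30:w[1]+30,w[0]-40:w[0]+40,::-1],(400,300),interpolation=2) for f,w in((F[0],(240,200)),(F[1],(296,200)))]);cv2.imwrite('pics/m6.png',m)
E
```

```text
t: 16.02
eef_pos: [0.5713, -0.0513, 0.1805]
ee_rot: [3.139, -0.001, 1.799]
force: [-0.7, -0.1, -2.8]
width: 0.0228
[ 0.57127511 -0.05127722  0.18047085] [ 3.13885542e+00 -1.21828162e-03  1.79920044e+00] [-0.72244263 -0.07476021 -2.82539502] [0.00123208 0.06140288 0.03141593]
[232.74835639 215.40825929] [231.84054901 187.52174684] [(0.68, [130.4, 292.6]), (0.65, [231.8, 212.6])]
```

View pics/m6.png

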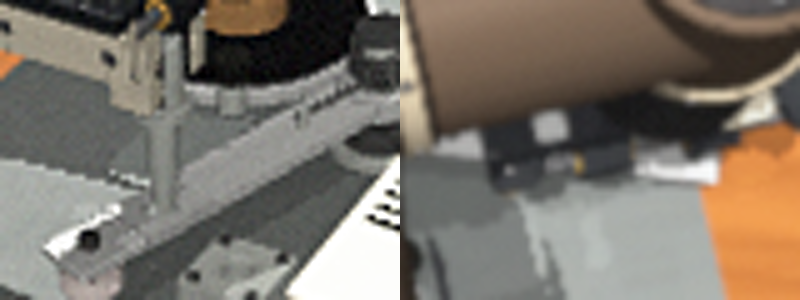

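The arm follows with the nose hooked at scene ≈(231.6,211.6), but the pin looks slightly tilted. I'll measure its lean from its region.

```bash
cat > lean.py <<'E'
from h import *
def lean(n='scene',save_=None):
    f=grab_frame(n); s=telemetry.get_state(); e=np.array(s['eef_pos'])
    u=np.array([np.cos(.2285),np.sin(.2285),0])
    for r in regions_of(n,'pin')[:3]:
        b=r['bbox']; p=proj(f,e-[0,0,.05])
        if not(b[0]-15<p[0]<b[2]+15 and b[1]-15<p[1]<b[3]+15): continue
        ys,xs=np.nonzero(r['pixels'])
        rows=np.unique(ys); mid=np.array([[(xs[ys==y].min()+xs[ys==y].max())/2,y,np.ptp(xs[ys==y])+1] for y in rows])
        print(r['p'],np.round(b,1),e.round(4),'tip',proj(f,e-[0,0,.0897]).round(1))
        for m in mid:
            # expected column at that row on vertical axis thru TCP
            zz=np.linspace(-.1,.04,141); P=np.array([proj(f,e+[0,0,z]) for z in zz]); i=np.argmin(abs(P[:,1]-m[1]))
            du=(proj(f,e+[0,0,zz[i]]+.001*u)-P[i])[0]
            print(int(m[1]),'z',zz[i].round(3),'w',int(m[2]),'dx',round(m[0]-P[i,0],2),'mm_u',round((m[0]-P[i,0])/du,1))
lean()
E
python3 lean.py
```

```text
0.61 [228.4 178.3 237.2 210.2] [ 0.5707 -0.0513  0.1808] tip [232.6 215.2]
179 z 0.025 w 2 dx 2.1 mm_u 6.1
180 z 0.022 w 2 dx 2.06 mm_u 6.0
181 z 0.019 w 3 dx 2.53 mm_u 7.3
182 z 0.016 w 3 dx 2.5 mm_u 7.2
183 z 0.013 w 3 dx 2.47 mm_u 7.2
184 z 0.01 w 3 dx 2.43 mm_u 7.1
185 z 0.007 w 3 dx 2.4 mm_u 7.0
186 z 0.004 w 3 dx 2.37 mm_u 6.9
187 z 0.001 w 3 dx 2.34 mm_u 6.8
188 z -0.002 w 4 dx 2.81 mm_u 8.2
189 z -0.005 w 4 dx 2.77 mm_u 8.1
190 z -0.008 w 4 dx 2.74 mm_u 8.0
191 z -0.011 w 4 dx 2.71 mm_u 8.0
192 z -0.014 w 5 dx 2.18 mm_u 6.4
193 z -0.018 w 7 dx 1.14 mm_u 3.4
194 z -0.021 w 7 dx 0.11 mm_u 0.3
195 z -0.024 w 6 dx -0.43 mm_u -1.3
196 z -0.027 w 6 dx -0.46 mm_u -1.4
197 z -0.03 w 6 dx -0.49 mm_u -1.4
198 z -0.033 w 6 dx -0.52 mm_u -1.5
199 z -0.037 w 6 dx -0.56 mm_u -1.7
200 z -0.04 w 6 dx -0.59 mm_u -1.8
201 z -0.043 w 6 dx -0.62 mm_u -1.9
202 z -0.046 w 6 dx -0.65 mm_u -1.9
203 z -0.049 w 5 dx -0.18 mm_u -0.5
204 z -0.053 w 5 dx -0.22 mm_u -0.7
205 z -0.056 w 5 dx -0.25 mm_u -0.8
206 z -0.059 w 5 dx -0.28 mm_u -0.9
207 z -0.062 w 5 dx -0.31 mm_u -0.9
208 z -0.066 w 3 dx -0.35 mm_u -1.1
209 z -0.069 w 3 dx -0.38 mm_u -1.2
210 z -0.072 w 3 dx -0.41 mm_u -1.3
211 z -0.076 w 1 dx -0.45 mm_u -1.4
```

The apparent lean is only the finger occluding half the grip. The free shank is within 1.5 mm of vertical with no slope. Continue the swing to the lug.

```bash
python3 -m inch '0 0.7 -0.02 0 0 0 0;0 1.45 -0.02 0 0 0 0;0 2.2 0.02 0 0 0 0;0 2.89 0.07 0 0 0 0;0 3.5 0.14 0 0 0 0;0 4.03 0.24 0 0 0 0;0 4.5 0.33 0 0 0 0;0 4.9 0.4 0 0 0 0;0 4.9 0.4 0 0 0 0;0 4.9 0.4 0 0 0 0'
python3 lean.py
python3 - <<'E'
from h import *
F=[grab_frame(n) for n in('scene','top')]
print(telemetry.get_state()['force'],proj(F[0],[.6195,-.0473,.086]),[(r['p'],r['location']) for k in('lug_hole','dancer_hole') for r in pinpoint('scene',k)[:2]])
m=np.hstack([cv2.resize(f['pixels'][w[1]-30:w[1]+30,w[0]-40:w[0]+40,::-1],(400,300),interpolation=2) for f,w in((F[0],(248,205)),(F[1],(296,190)))]);cv2.imwrite('pics/m7.png',m)
E
```

```text
t: 17.52
eef_pos: [0.6197, -0.0473, 0.1807]
ee_rot: [3.138, -0.001, 1.799]
force: [-2.4, 0.5, -4.4]
width: 0.023
0.5 [241.1 186.3 253.4 219.7] [ 0.6197 -0.0473  0.1808] tip [247.4 222.2]
185 z 0.027 w 2 dx 2.41 mm_u 6.7
186 z 0.024 w 4 dx 2.4 mm_u 6.7
187 z 0.021 w 4 dx 2.39 mm_u 6.7
188 z 0.018 w 4 dx 2.38 mm_u 6.7
189 z 0.015 w 4 dx 2.38 mm_u 6.6
190 z 0.012 w 4 dx 2.37 mm_u 6.6
191 z 0.009 w 4 dx 2.36 mm_u 6.6
192 z 0.006 w 5 dx 1.85 mm_u 5.2
193 z 0.003 w 6 dx 2.34 mm_u 6.6
194 z 0.0 w 6 dx 2.33 mm_u 6.6
195 z -0.003 w 6 dx 2.32 mm_u 6.6
196 z -0.006 w 8 dx 2.31 mm_u 6.5
197 z -0.009 w 9 dx 1.81 mm_u 5.1
198 z -0.012 w 11 dx 0.8 mm_u 2.3
199 z -0.015 w 12 dx 0.29 mm_u 0.8
200 z -0.018 w 11 dx -0.22 mm_u -0.6
201 z -0.021 w 11 dx -0.23 mm_u -0.7
202 z -0.024 w 9 dx -0.24 mm_u -0.7
203 z -0.028 w 9 dx -0.25 mm_u -0.7
204 z -0.031 w 9 dx -0.26 mm_u -0.7
205 z -0.034 w 8 dx -0.77 mm_u -2.2
206 z -0.037 w 8 dx -0.78 mm_u -2.2
207 z -0.04 w 7 dx -0.28 mm_u -0.8
208 z -0.043 w 7 dx -0.29 mm_u -0.8
209 z -0.047 w 7 dx -0.3 mm_u -0.9
210 z -0.05 w 6 dx -0.81 mm_u -2.3
211 z -0.053 w 6 dx -0.82 mm_u -2.4
212 z -0.056 w 6 dx -0.83 mm_u -2.4
213 z -0.059 w 6 dx -0.84 mm_u -2.4
214 z -0.063 w 6 dx -0.85 mm_u -2.5
215 z -0.066 w 6 dx -0.86 mm_u -2.5
216 z -0.069 w 6 dx -0.86 mm_u -2.5
217 z -0.072 w 5 dx -0.37 mm_u -1.1
218 z -0.076 w 4 dx -0.88 mm_u -2.6
219 z -0.079 w 3 dx -0.39 mm_u -1.1
[-1.95022214  0.79644462 -3.56029701] [247.39014306 223.70434482] [(0.64, [248.4, 220.1]), (0.55, [245.1, 218.6])]
```

View pics/m7.png

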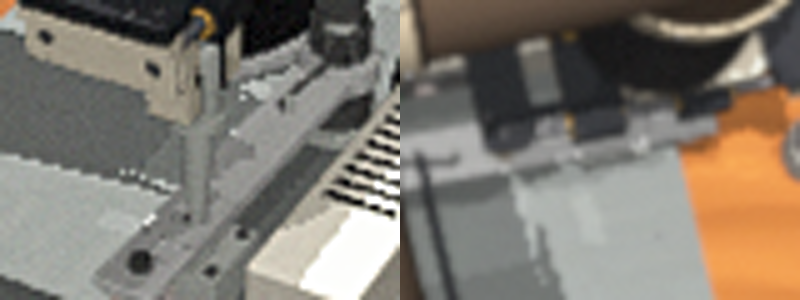

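The arm is over the lug with the pin still upright to about 2° (tip ≈ scene (247,220)). Drive down in stages.

```bash
python3 -m inch '0 0 0 -0.5 0 0 0;0 0 0 -1 0 0 0;0 0 0 -1.5 0 0 0;0 0 0 -2 0 0 0;0 0 0 -2.5 0 0 0;0 0 0 -2.5 0 0 0'; python3 -c "
from h import *;s=telemetry.get_state();print(s['force'],s['moment'])"
```

```text
t: 18.58
eef_pos: [0.6194, -0.0472, 0.1549]
ee_rot: [3.139, -0.002, 1.799]
force: [-2.7, 0.5, -3.4]
width: 0.0229
[-2.6774174   0.54548343 -3.37527263] [ 0.35017666  1.10420226 -0.01504823]
```

```bash
python3 -m inch '0 0 0 -0.5 0 0 0;0 0 0 -1 0 0 0;0 0 0 -1.4 0 0 0;0 0 0 -1.8 0 0 0;0 0 0 -1.8 0 0 0'; python3 -c "
from h import *;s=telemetry.get_state();print(s['force'],s['moment'])"
```

```text
t: 19.2
eef_pos: [0.6192, -0.0471, 0.1362]
ee_rot: [3.14, -0.002, 1.799]
force: [-2.8, 2.1, -5.9]
width: 0.023
[-2.7541753   2.11907432 -5.93508449] [0.92222029 1.10655761 0.0498612 ]
```

```bash
python3 -m inch '0 0 0 -0.4 0 0 0;0 0 0 -0.8 0 0 0;0 0 0 -1.2 0 0 0;0 0 0 -1.5 0 0 0;0 0 0 -1.5 0 0 0'; python3 -c "
from h import *;s=telemetry.get_state();print(s['force'],s['moment'])"
```

```text
t: 19.82
eef_pos: [0.6191, -0.0471, 0.1207]
ee_rot: [3.14, -0.002, 1.799]
force: [-3.2, 1.8, -5.0]
width: 0.023
[-3.20418319  1.75355861 -5.0173505 ] [0.73396441 0.95044022 0.03544536]
```

```bash
python3 -m inch '0 0 0 -0.2 0 0 0;0 0 0 -0.4 0 0 0;0 0 0 -0.5 0 0 0;0 0 0 -0.6 0 0 0;0 0 0 -0.6 0 0 0'; python3 -c "
from h import *;s=telemetry.get_state();print(s['force'],s['moment'])"; python3 lean.py|head -3
```

```text
t: 20.45
eef_pos: [0.6196, -0.047, 0.1166]
ee_rot: [3.139, -0.001, 1.8]
force: [-8.0, 3.5, 10.5]
width: 0.0229
[-7.99049027  3.51027226 10.53062681] [1.61144976e+00 2.90893715e+00 8.61771779e-04]
0.66 [225.8 171.8 283.3 238.8] [ 0.6196 -0.047   0.1166] tip [247.6 240.8]
174 z 0.04 w 4 dx 31.2 mm_u 89.1
175 z 0.04 w 4 dx 31.2 mm_u 89.1
```

Contact came at TCP z = 0.1166, against 0.1167 expected for flush. Release, rise clear, move aside and look.

```bash
python3 -m inch '0.5 0 0 0 0 0 0;0.5 0 0 0 0 0 0;0.5 0 0 0 0 0 0;0.5 0 0 0 0 0 0;0.5 0 0 3 0 0 0;0.5 0 0 6 0 0 0;0.5 0 0 10 0 0 0;0.5 -1 -4 13 0 0 0;0.5 -3 -9 15 0 0 0;0.5 -6 -14 15 0 0 0;0.5 -9 -20 15 0 0 0;0.5 -13 -26 15 0 0 0'
python3 - <<'E'
from h import *
F=[grab_frame(n) for n in('scene','top')]
X=np.array([.6195,-.0473,0])
for k,z in(('collar',.104),('head',.151)): print(k,[proj(f,X+[0,0,z]).round(1) for f in F])
for n in('scene','top'):
  for k in('pin_collar','dancer_hole','jar'): print(n,k,[(r['p'],r['location']) for r in pinpoint(n,k)[:2]])
m=np.hstack([cv2.resize(f['pixels'][w[1]-40:w[1]+40,w[0]-40:w[0]+40,::-1],(400,400),interpolation=2) for f,w in((F[0],(248,205)),(F[1],(296,185)))]);cv2.imwrite('pics/m8.png',m)
E
```

```text
t: 22.05
eef_pos: [0.4965, -0.2968, 0.2666]
ee_rot: [3.138, -0.001, 1.8]
force: [1.1, -1.0, 0.0]
width: 0.0441
collar [array([247.3, 218.3]), array([298., 183.])]
head [array([247.2, 203.7]), array([299.3, 179.9])]
scene pin_collar [(0.89, [57.8, 273.2]), (0.45, [244.5, 218.7])]
scene dancer_hole [(0.6, [245.5, 219.6]), (0.47, [240.7, 208.7])]
scene jar [(0.79, [204.5, 280.2]), (0.75, [307.8, 298.6])]
top pin_collar [(0.48, [298.2, 183.7]), (0.44, [415.1, 271.9])]
top dancer_hole [(0.88, [298.3, 184.7])]
top jar [(0.98, [305.3, 134.4]), (0.23, [143.1, 222.2])]
```

View pics/m8.png

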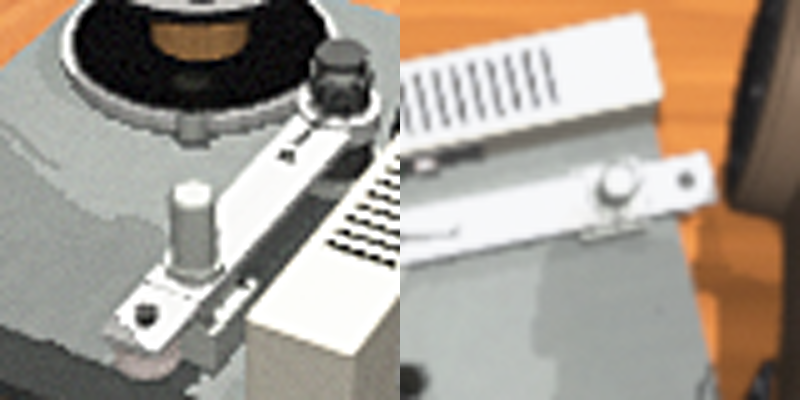

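The pin stands upright through arm and lug, head at scene (246.2,203.0) / top (299.2,181.6), collar on the arm. I'll check head height, jar and bystanders numerically.

Run:
```python
from h import *
F=[grab_frame(n) for n in('scene','top')]
print(tri(F,((246.2,203.0),(299.2,181.6))))
m=[(246.2,203.0),(246.2+(193-193)/5,219)]
# head top and visible lid/base of collar at scene: print pixel axis of bright head region
print('jar proj',proj(F[0],[.6208,-.199,0]),[(round(r['p'],2),r['location']) for r in pinpoint('scene','jar')[:2]])
for th in('screwdriver','punch','multimeter','cutters','oil_bottle','dancer_pivot'):
    print(th,[(n,round(r['p'],2),np.round(r['location'],1).tolist(),) for n in('scene','top') for r in pinpoint(n,th)[:1]])
save(F[0],'final.png',k=1.5)
```

```text
(array([ 0.61462984, -0.04658306,  0.15017734]), np.float64(0.0008647625174595018))
jar proj [207.56562291 279.83456013] [(0.92, [305.9, 296.2]), (0.62, [206.0, 276.4])]
screwdriver []
punch [('scene', 0.55, [271.8, 185.6])]
multimeter [('scene', 0.65, [319.8, 153.0]), ('top', 0.74, [140.1, 222.8])]
cutters [('scene', 0.88, [130.4, 227.9])]
oil_bottle [('scene', 0.74, [183.2, 333.4])]
dancer_pivot [('scene', 0.86, [271.7, 184.5]), ('top', 0.81, [250.3, 193.5])]
```

View pics/final.png

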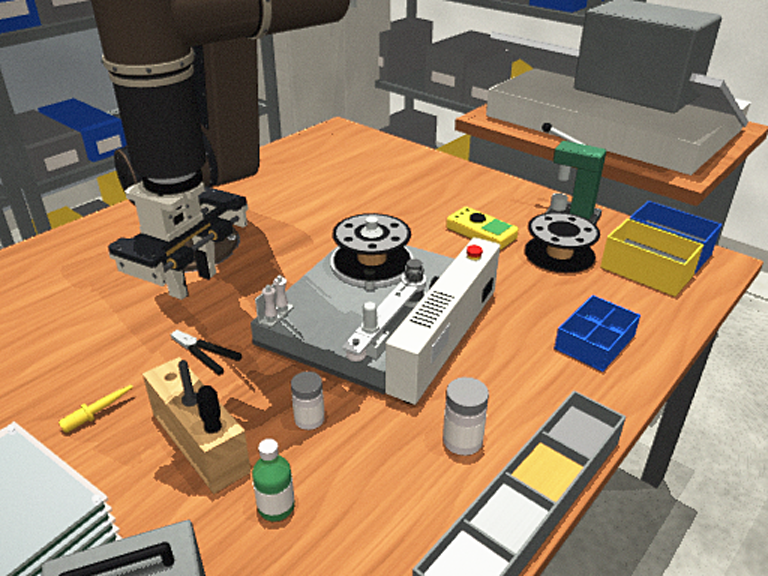

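```bash
python3 -c "
from station import arm,telemetry;s=telemetry.get_state();print(s['t'],s['force']);print(arm.job_done())"
```

```text
23.2 [ 0.86105655 -0.63644009 -0.19930228]
the job is handed in; nothing more can be done
None
```

I parked the arm with the pin and handed the job in at 23.2 s; no verdict came back. I moved the small jar off the deck and stood it on the bench at about (0.62, -0.20). Then I took the steel pin, hooked its nose in the arm's hole at about 0.56 rad and swung the arm back over the lug. I drove the pin down until its collar met the arm, released it and withdrew.

**Checks that agreed:**
- The collar met the arm with about 13 N at TCP height 0.1166 m; 0.1167 m was expected for flush.
- The head's top triangulated to 0.150 m high; flush is 0.151 m.
- The pin looks upright, and the jar stands upright.
- In the last picture the other tools, cutters, bottle and multimeter look unmoved.

**Checks that disagreed or failed:**
- **Head position:** the camera put the pin's head about 5 mm forward of my lug measurement. At release the robot's own pose matched that measurement to under 1 mm. The pin could not have gone down full length outside the lug's hole, so I took this as image-reading error.
- **Networks:** they did not find the screwdriver and gave only a false hit for the punch at the end. I judged both by eye from the picture.
- **Yellow look-alike:** it stood or leaned in the first picture but was lying down in later ones. It seems to have toppled on its own before the robot moved.

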